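# Lift the chamber cover off its locating pins

### The job

Take the oblong cover plate with the bar handle off its small vacuum chamber: lift it straight up along the two locating pins, keeping it level so that it does not cock and jam, until it is clear of them. Then lower it (do not drop it) into the empty grey tray so that it lies flat on the tray floor, handle up, and let go. Leave the square cover with the round knob on its own chamber.

Things in the scene. Friction and masses are not known exactly. Their poses are not given: they have to be found in the camera images.
- cover_handle (a point): Middle of the bar handle (74 mm along x, 14 wide in y, 14 high) of the oblong aluminium cover, about 0.5 kg: a plate 150 (x) by 100 (y) by 10 mm with 11 mm holes 63 mm either side of its centre along x. 50 mm above the plate's underside; clear under the bar but for two legs 30 mm either side. Grip across y from above. z is up. It starts seated on the chamber, pins through its holes.
- chamber: Fixed oblong steel block under the oblong cover, 170 (x) by 120 (y) by 35 mm high, a stub port on its +x end. Origin: centre of its underside, on the table; axes as the seated cover's. Two upright pins, 8 mm across, stand on its top 63 mm either side of the centre along x; tips 70 mm above the table, 25 mm above the seated cover's top: the cover must rise 35 mm to come off.
- tray: Empty grey plastic tray, fixed to the table: 230 (x) by 170 (y) by 25 mm high outside, walls and floor 5 mm thick (floor's top 5 mm above the table). Origin: centre of its underside. The cover fits with its long side along the tray's x, either way round.
- square_cover_knob (a point): Centre of the round knob (38 mm across) of the other cover, to be left alone: a square aluminium plate, 118 by 118 by 10 mm, on the two pins of its own fixed square chamber (140 by 140 by 35 mm). The knob's top is 88 mm above the table, this point 78 mm.
Things that resemble listed ones, but are neither listed nor needed, are in the scene too. What is shaped like the part that bears cover_handle but pink is not meant.

How it is judged:
On the way, in this order (a step that is already met when the one before it is completed fails the run):
1. the oblong cover has been lifted level (within 12 degrees) and clear of the pin tips, still above its chamber (within 60 mm sideways) (z of cover_handle in the frame of chamber above 0.122 m and horizontal distance between cover_handle and chamber below 0.06 m and angle between cover_handle's own z axis and vertical below 0.21 rad), for 0.05 s.
2. the cover has been lowered into the tray (within 15 mm of its floor) while still held (z of cover_handle in the frame of tray below 0.07 m and horizontal distance between cover_handle and tray below 0.06 m and contact force between cover and the fingers above 0.5 N).
At the end, for the whole second after the job is handed in: The oblong cover lies flat on the tray floor inside the tray's walls, handle up (centre within 60 mm of the tray's, within 4.5 degrees of level, handle centre 50 to 59 mm above the tray's underside), and the square cover is still on its own chamber (within 15 mm of where it was) (z of cover_handle in the frame of tray between 0.05 and 0.059 m and horizontal distance between cover_handle and tray below 0.06 m and angle between cover_handle's own z axis and vertical below 0.08 rad and distance of square_cover_knob from where it was at the start of the episode below 0.015 m); the robot touches nothing.
It fails at once if the oblong cover is cocked or tipped by more than 15 degrees (angle between cover_handle's own z axis and vertical above 0.26 rad).
It fails at once if the square cover is moved more than 15 mm (distance of square_cover_knob from where it was at the start of the episode above 0.015 m).
It also fails if it takes over 43 s, if anything falls off the work surface, if the arm or the gripper's body presses on something with over 40 N, if the wrist force passes 120 N, or if a joint passes its speed limit or range.

### The arm

A 6-joint arm with a two-finger parallel gripper is mounted at the origin on the work surface. World frame = base frame: x ahead of the robot, y to its left, z up, the work surface at z = 0. Lengths are in m, angles in rad, forces in N, time in s.
With the tool pointing down it reaches from about 0.35 to 0.975 m from the base axis. Payload 4.9 kg.
Tool frame: the origin (TCP) lies on the centre line of the jaws, within the pads' length; the fingertips stand 14 mm ahead of it and the grasp point (between the pads) lies 5 mm behind it (manip.nose_length is the distance from the TCP to the fingertips, in m); z points along the fingers, y is the line along which they close (so a half turn about z gives the same grasp; the last joint's range is limited). The gripper opens to 85 mm and grips with 20 to 120 N. Pads are 22 mm wide; open, the fingers measure 114 mm over their backs; the gripper's body (76 mm by 85 mm) begins 54 mm behind the grasp point. The pads swing forward as they close: fully open they stand 13 mm farther back than shut.
Start: joints at [-1.353, 0.053, 1.613, -0, 1.476, -0.119], TCP at [0.207, -0.59, 0.245] pointing down, gripper open.
Joint ranges: [-3.01, 3.01], [-1.01, 2.22], [0.06, 2.58], [-1.02, 4.17], [0.09, 2.62], [-3.14, 3.14]. Speed limits (rad/s): [2.57, 2.57, 3.14, 3.14, 3.14, 3.14].

### API

Orientations are given as a unit quaternion [w, x, y, z].
In Python, from plant import manip, imaging gives the robot as it stands.
- The arm moves only by the tool play_rows, never from a script. Its argument "commands" is a list of rows, each a list of 6 numbers: the shift along the tool's x, y, z in mm, then the turn, a rotation vector about the tool's x, y, z in degrees. A call has 1 to 5 rows; each row shifts and turns the commanded pose from where the row before left it, along the tool's axes as they then stand; what a row does not reach is not made up. A row lasts 1/12 s, in which the tool goes at most 41.7 mm and 7.16 degrees, less where a joint would pass 70% of its speed; a pose out of reach is approached as far as the arm can. A call is refused whole if a number of a shift passes 41.7 or a number of a turn 7.16, either way. A call with a gripper value outside its range is refused whole. "hand" is the finger opening in mm, from 0 to 85.4, set as the call begins (left out, the last holds). The fingers move at their own pace and stop on an object; the grip force is fixed at half the most. Time passes only in rows, so rows that do not move let the fingers close. It gives the time, the measured TCP pose, the force, the opening and the grip force at its end, in the units of the state.
- manip.state(): the state, without advancing time (a new reading comes with each control period).
- imaging.grab_frame(name): name is "side" or "top" or "wrist"; returns a dict with "image" (480x640x3 uint8, red, green, blue), "fx", "fy", "cx", "cy" (pixels), "R" (3x3) and "t" (3): a world point X has camera coordinates R X + t; the wrist camera has in their place "mount" (4x4, takes a point from camera to tool coordinates, whose origin is the TCP and whose axes are the flange's). Camera axes: x right, y down, z forward; pixel columns grow to the right and rows downward; lengths in m; the calibration is good to about 2 mm. A picture is of the moment at which its call begins: read the wrist's pose just before it. There is no depth.
- manip.job_done(): hands the job in; it is judged then, once.
The state is a dict: "time": time; "joint_pos": joint angles; "joint_vel": joint speeds; "joint_efforts": joint torques, N m; "tool_pos": TCP position; "tool_rot": TCP orientation; "contact_force": force on the tool from outside, world axes, zero at the start; "ft_torque": the same for the moment, N m; "gripper_width": opening from 0.0 (shut) to 1.0 (fully open); "grasp_force": force on a finger pad.
Only numpy, scipy, OpenCV 4.12 (cv2) and the standard library are available. Lean on these libraries where they do the work, as an engineer would, in place of code of your own. Each camera call takes 0.05 s, during which the arm holds its last target. There are 200 camera calls.

## Working session

There is one attempt and no reset: what is moved stays moved. The work goes in short steps, Python scripts to look and compute and a tool call to move; the robot and the scene stay as the last step left them, time stands still between calls to the robot, and variables do not carry over. Pictures are saved under pics/ and viewed, at most 10 in all, crops included, and the job is handed in when it is done.

Besides the shell and the picture viewer there is one more tool, called after "Request:" in YAML: its name, and indented under it one key for each argument. play_rows: Moves the arm, as the interface text tells. Its arguments: {"type":"object","properties":{"commands":{"type":"array","items":{"type":"array","items":{"type":"number"}}},"hand":{"type":"number"}},"required":["commands"]}

```bash
mkdir -p pics; python3 - <<'E'
from plant import manip, imaging
import cv2,pickle
print(manip.state())
for n in("top","side"):
    f=imaging.grab_frame(n); pickle.dump(f,open(f'pics/{n}.pkl','wb')); cv2.imwrite(f'pics/{n}0.png',f["image"][:,:,::-1])
    print(n,f["fx"],f["cx"],f["cy"],f["R"],f["t"])
E
```

```text
{'time': 0.0, 'joint_pos': array([-1.35301767e+00,  5.33497963e-02,  1.61428284e+00,  3.47024662e-07,
        1.47600370e+00, -1.18982017e-01]), 'joint_vel': array([ 0.00128865,  0.00041932, -0.0003547 , -0.0001364 ,  0.00123298,
        0.00200041]), 'joint_efforts': array([-2.14913111e-03, -3.93693817e+01, -3.70172596e+01, -2.97317974e-04,
        7.26090831e-03, -2.20269447e-05]), 'tool_pos': array([ 0.20640219, -0.58930891,  0.24407403]), 'tool_rot': array([-1.02060608e-03,  9.85856980e-01,  1.67585709e-01, -5.02843470e-05]), 'contact_force': array([0.91707388, 0.63982726, 0.17804501]), 'ft_torque': array([-0.01226508, -0.00495787,  0.00990886]), 'grasp_force': 0.0, 'gripper_width': 1.0034573184594495}
top 589.5436987317231 317.4013569785187 229.45963322156757 [[ 0.01217717 -0.99987662  0.00992282]
 [-0.99771951 -0.01280856 -0.06627001]
 [ 0.06638893 -0.00909321 -0.99775239]] [-0.00114676  0.39967802  1.14334416]
side 495.419448823526 316.1596397220908 236.79270550544072 [[-0.9690342  -0.24685626 -0.00589061]
 [-0.13050785  0.53226847 -0.8364556 ]
 [ 0.20961969 -0.80978532 -0.54800304]] [0.3915537  0.13723225 1.18474707]
```

View pics/top0.png

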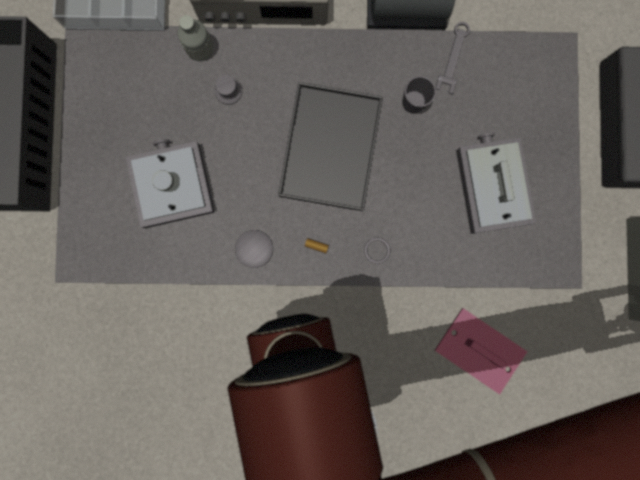

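View pics/side0.png

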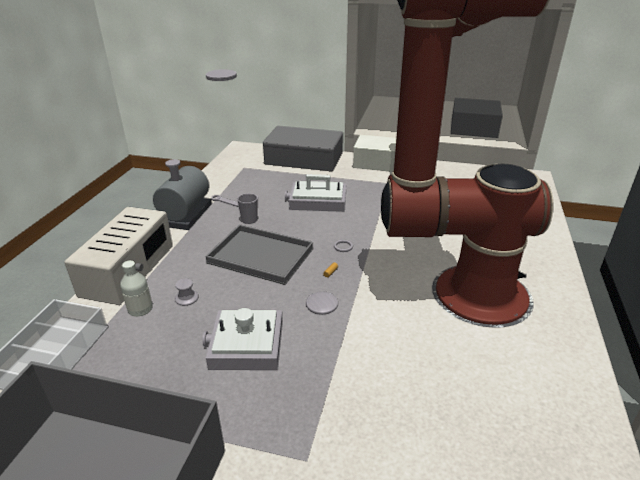

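The top view shows three candidates:
- White oblong plate with a bar handle at (499,185): this fits the description.
- White square plate with a round knob at (165,183): leave it alone.
- Pink oblong plate at (482,350): a decoy.

The tray is at (331,147). The oblong chamber's port is at (487,138), on the far (+x) end.

```bash
cat > h.py <<'E'
import numpy as np,cv2
from scipy.spatial.transform import Rotation as Ro
def ray(f,uv,z,R=None,t=None):
    R=f["R"] if R is None else R; t=f["t"] if t is None else t
    R=np.array(R);c=-R.T@np.array(t)
    d=R.T@np.array([(uv[0]-f["cx"])/f["fx"],(uv[1]-f["cy"])/f["fy"],1]); return c+d*(z-c[2])/d[2]
def proj(f,X):
    p=np.array(f["R"])@X+f["t"]; return f["fx"]*p[0]/p[2]+f["cx"],f["fy"]*p[1]/p[2]+f["cy"]
def rect(f,mask,z):
    c=max(cv2.findContours(mask,cv2.RETR_EXTERNAL,cv2.CHAIN_APPROX_NONE)[0],key=cv2.contourArea)
    P=np.array([ray(f,p[0],z)[:2] for p in c],np.float32)
    (cx,cy),_,_=r=cv2.minAreaRect(P); b=cv2.boxPoints(r); e=[b[1]-b[0],b[2]-b[1]]
    l=max(e,key=np.linalg.norm); l=l*np.sign(l[0])
    return (cx,cy),sorted(np.linalg.norm(e,axis=1)),np.degrees(np.arctan2(l[1],l[0]))
E
python3 - <<'E'
from h import *; import pickle
f=pickle.load(open('pics/top.pkl','rb')); im=f["image"]
def win(m,x0,x1,y0,y1):
    o=np.zeros_like(m);o[y0:y1,x0:x1]=m[y0:y1,x0:x1];return o
m=(im.min(2)>140).astype(np.uint8)*255
print(im[205,500],im[175,485],im[150,330],im[260,150],im[230,490])
print('cover',rect(f,win(m,450,545,130,240),.045))
hsv=im.astype(int)
t=((im.max(2)<80)&(im.max(2)>0)).astype(np.uint8)*255
t=cv2.morphologyEx(t,cv2.MORPH_CLOSE,np.ones((5,5),np.uint8))
print('tray',rect(f,win(t,270,395,75,220),.025))
print('tray by corners z.025',[ray(f,p,.025)[:2].round(3) for p in((299,85),(382,97),(362,210),(280,196))])
print('pins z.07',ray(f,(495,152),.07),ray(f,(507,216),.07),'handle',ray(f,(505,182),.1))
c=cv2.resize(im[120:250,440:560],None,fx=4.5,fy=4.5,interpolation=cv2.INTER_CUBIC)
cv2.imwrite('pics/c.png',c[:,:,::-1])
E
```

```text
[151 154 155] [152 156 151] [100  99  95] [104 101 100] [103  99  99]
cover ((0.49003827571868896, -0.3446037471294403), [np.float32(0.09675266), np.float32(0.1476056)], np.float32(9.797683))
tray ((0.5615746974945068, -0.01993241161108017), [np.float32(0.16859485), np.float32(0.2293741)], np.float32(-9.033518))
tray by corners z.025 [array([0.684, 0.044]), array([ 0.662, -0.12 ]), array([ 0.438, -0.082]), array([0.463, 0.078])]
pins z.07 [ 0.54670907 -0.32906049  0.07      ] [ 0.42572828 -0.35066702  0.07      ] handle [ 0.48533254 -0.3375899   0.1       ]
```

View pics/c.png

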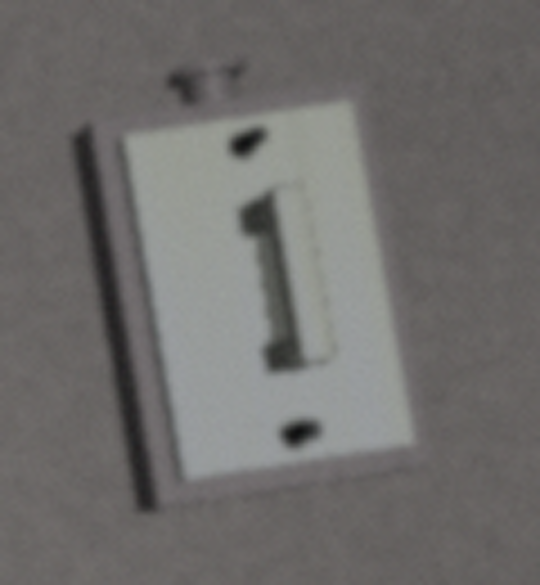

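The crop confirms it: a white oblong plate with a bar handle (bar centre near crop (302,275)), seated on its two pins. I'll move above it.

Request:
play_rows:
  commands:
    - [30, -12, 0, 0, 0, 0]
    - [30, -12, 0, 0, 0, 0]
    - [30, -12, 0, 0, 0, 0]
    - [30, -12, 0, 0, 0, 0]
    - [30, -12, 0, 0, 0, 0]
  hand: 85

```text
time: 0.52
tool_pos: [0.329, -0.4823, 0.2447]
tool_rot: [-0.0, 0.986, 0.167, -0.0]
contact_force: [0.7, 0.3, -0.6]
gripper_width: 0.995
grasp_force: 0.0
```

Request:
play_rows:
  commands:
    - [30, -12, 0, 0, 0, 0]
    - [30, -12, 0, 0, 0, 0]
    - [30, -12, 0, 0, 0, 0]
    - [30, -12, 0, 0, 0, 0]
    - [30, -12, 0, 0, 0, 0]

```text
time: 0.93
tool_pos: [0.4508, -0.376, 0.2447]
tool_rot: [-0.0, 0.986, 0.168, -0.0]
contact_force: [-0.6, -1.2, 0.3]
gripper_width: 0.999
grasp_force: 0.0
```

Request:
play_rows:
  commands:
    - [25, -10, 0, 0, 0, 0]
    - [24, -9, 0, 0, 0, 4.75]
    - [0, 0, 0, 0, 0, 4.75]
    - [0, 0, 0, 0, 0, 0]
    - [0, 0, 0, 0, 0, 0]

```text
time: 1.35
tool_pos: [0.4898, -0.343, 0.2447]
tool_rot: [-0.0, 0.996, 0.087, -0.0]
contact_force: [0.3, -0.7, -0.7]
gripper_width: 1.001
grasp_force: 0.0
```

```bash
cat > w.py <<'E'
from h import *
from plant import manip, imaging
def tool():
    s=manip.state(); q=s["tool_rot"]; return s,Ro.from_quat(q,scalar_first=True).as_matrix(),np.array(s["tool_pos"])
def wrist():
    s,RT,p=tool(); f=imaging.grab_frame("wrist"); M=np.array(f["mount"])
    Rc=RT@M[:3,:3]; c=RT@M[:3,3]+p; f["R"]=Rc.T; f["t"]=-Rc.T@c; return f
def report(target,yaw):
    s,RT,p=tool(); d=RT.T@(np.array(target)-p)
    y=np.degrees(np.arctan2(RT[1,0],RT[0,0])); print('pos',p.round(4),'yaw',y.round(2),'toolz',RT[:,2].round(4),'d mm',(d*1000).round(1),'turn',round(y-yaw,2),'F',np.round(s["contact_force"],1),'t',s["time"])
E
python3 - <<'E'
from w import *
report([.490,-.3436,.080],9.8)
f=wrist(); cv2.imwrite('pics/w1.png',f["image"][:,:,::-1]); import pickle; pickle.dump(f,open('pics/w1.pkl','wb'))
print(proj(f,[.490,-.3436,.092]), proj(f,[.490,-.3436,.045]))
E
```

```text
pos [ 0.4898 -0.343   0.2447] yaw 9.94 toolz [-1.e-03  5.e-04 -1.e+00] d mm [  0.2   0.7 164.7] turn 0.14 F [ 0.3 -0.7 -0.7] t 1.35
(np.float64(318.84975302022724), np.float64(220.45589376236705)) (np.float64(318.83960829504815), np.float64(206.32188882225302))
```

View pics/w1.png

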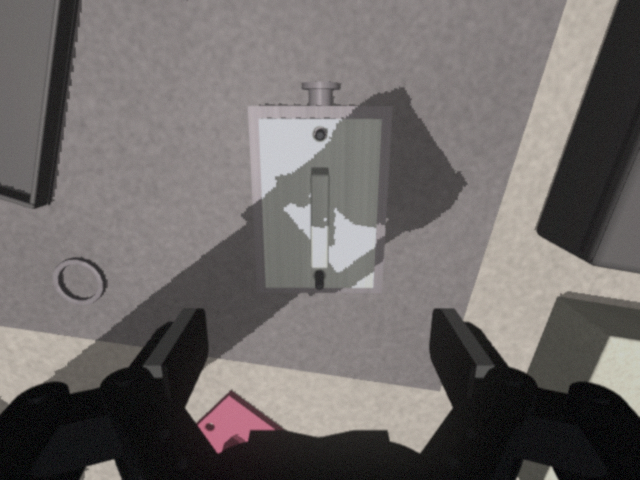

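The wrist view shows the bar centred at about (320,219), against a predicted (319,220), so it is aligned to about 1 mm. I'll descend and close.

Request:
play_rows:
  commands:
    - [0, 0, 35, 0, 0, 0]
    - [0, 0, 35, 0, 0, 0]
    - [0, 0, 30, 0, 0, 0]
    - [0, 0, 25, 0, 0, 0]
    - [0, 0, 15, 0, 0, 0]

```text
time: 1.82
tool_pos: [0.4876, -0.3427, 0.1012]
tool_rot: [-0.002, 0.996, 0.085, -0.002]
contact_force: [-0.1, 0.6, -0.2]
gripper_width: 0.998
grasp_force: 0.0
```

Request:
play_rows:
  commands:
    - [0, 0, 10, 0, 0, 0]
    - [0, 0, 8, 0, 0, 0]
    - [0, 0, 6, 0, 0, 0]
    - [0, 0, 0, 0, 0, 0]
    - [0, 0, 0, 0, 0, 0]

```text
time: 2.23
tool_pos: [0.4903, -0.3439, 0.0821]
tool_rot: [0.0, 0.996, 0.085, 0.0]
contact_force: [-0.3, -0.6, 0.5]
gripper_width: 0.996
grasp_force: 0.0
```

Request:
play_rows:
  commands:
    - [0, 0, 0, 0, 0, 0]
    - [0, 0, 0, 0, 0, 0]
    - [0, 0, 0, 0, 0, 0]
    - [0, 0, 0, 0, 0, 0]
    - [0, 0, 0, 0, 0, 0]
  hand: 0

```text
time: 2.65
tool_pos: [0.4902, -0.3434, 0.0817]
tool_rot: [0.0, 0.996, 0.085, 0.0]
contact_force: [0.6, 0.3, 0.2]
gripper_width: 0.288
grasp_force: 0.0
```

Request:
play_rows:
  commands:
    - [0, 0, 0, 0, 0, 0]
    - [0, 0, 0, 0, 0, 0]
    - [0, 0, 0, 0, 0, 0]
    - [0, 0, 0, 0, 0, 0]
    - [0, 0, 0, 0, 0, 0]

```text
time: 3.07
tool_pos: [0.4902, -0.3436, 0.0817]
tool_rot: [0.0, 0.996, 0.085, 0.0]
contact_force: [0.0, -0.6, 2.1]
gripper_width: 0.152
grasp_force: 60.3
```

The bar is gripped with 60 N and almost no side force. I'll lift gently.

Request:
play_rows:
  commands:
    - [0, 0, -2, 0, 0, 0]
    - [0, 0, -3, 0, 0, 0]
    - [0, 0, -3, 0, 0, 0]
    - [0, 0, -3, 0, 0, 0]
    - [0, 0, 0, 0, 0, 0]

```text
time: 3.48
tool_pos: [0.4899, -0.3431, 0.0925]
tool_rot: [-0.0, 0.996, 0.085, -0.0]
contact_force: [0.1, -0.6, -5.1]
gripper_width: 0.15
grasp_force: 59.5
```

```bash
python3 - <<'E'
from w import *
report([.490,-.3436,.080],9.8); print(tool()[0]["ft_torque"])
E
```

```text
pos [ 0.4899 -0.3431  0.0925] yaw 9.8 toolz [-3.e-04  5.e-04 -1.e+00] d mm [ 0.   0.5 12.5] turn -0.0 F [ 0.1 -0.6 -5.1] t 3.4833
[-0.07261464 -0.01657168 -0.00991433]
```

The force is just the cover's weight (5 N), so nothing is jamming. I'll keep lifting.

Request:
play_rows:
  commands:
    - [0, 0, -5, 0, 0, 0]
    - [0, 0, -6, 0, 0, 0]
    - [0, 0, -6, 0, 0, 0]
    - [0, 0, -6, 0, 0, 0]
    - [0, 0, -6, 0, 0, 0]

```text
time: 3.9
tool_pos: [0.4901, -0.3434, 0.1223]
tool_rot: [0.0, 0.996, 0.085, 0.0]
contact_force: [-0.5, -0.7, -4.5]
gripper_width: 0.148
grasp_force: 59.4
```

Request:
play_rows:
  commands:
    - [0, 0, -8, 0, 0, 0]
    - [0, 0, -10, 0, 0, 0]
    - [0, 0, -10, 0, 0, 0]
    - [0, 0, 0, 0, 0, 0]
    - [0, 0, 0, 0, 0, 0]

```text
time: 4.32
tool_pos: [0.4906, -0.3439, 0.1509]
tool_rot: [0.001, 0.996, 0.085, 0.001]
contact_force: [-0.9, -0.2, -5.2]
gripper_width: 0.153
grasp_force: 59.5
```

```bash
python3 - <<'E'
from w import *
report([.5616,-.0199,.13],-9.0); print(tool()[0]["ft_torque"])
f=imaging.grab_frame("side"); cv2.imwrite('pics/s1.png',cv2.resize(f["image"][100:300,180:400],None,fx=2.7,fy=2.7)[:,:,::-1])
# tray centre: refine by triangulating rim corners seen in side view
for p in((247,228),(312,242)): print(ray(f,p,.025))
E
```

```text
pos [ 0.4906 -0.3439  0.1509] yaw 9.8 toolz [ 0.002  -0.0018 -1.    ] d mm [ 125.  -307.2   20.4] turn 18.8 F [-0.9 -0.2 -5.2] t 4.3167
[ 0.03501946  0.01800621 -0.0403577 ]
[ 0.63252553 -0.10988348  0.025     ]
[ 0.43712103 -0.08506471  0.025     ]
```

View pics/s1.png

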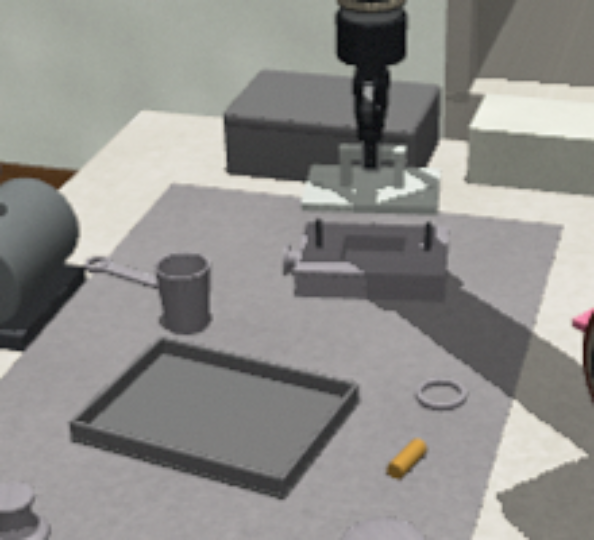

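The side crop shows the cover held level, clear above both pins (crop ~(320,235) and (428,235)). I'll carry it to the tray, passing clear of the mug at crop (185,290).

Request:
play_rows:
  commands:
    - [4, -14, -10, 0, 0, 0]
    - [6, -22, -10, 0, 0, 0]
    - [6, -24, 0, 0, 0, 0]
    - [7, -25, 0, 0, 0, 0]
    - [7, -25, 0, 0, 0, 0]

```text
time: 4.78
tool_pos: [0.5004, -0.2287, 0.1686]
tool_rot: [-0.0, 0.996, 0.085, -0.0]
contact_force: [-0.6, -0.4, -5.2]
gripper_width: 0.155
grasp_force: 59.5
```

Request:
play_rows:
  commands:
    - [10, -25, 0, 0, 0, 0]
    - [12, -25, 0, 0, 0, 0]
    - [12, -25, 0, 0, 0, 0]
    - [12, -25, 0, 0, 0, 0]
    - [12, -25, 0, 0, 0, 0]

```text
time: 5.2
tool_pos: [0.5363, -0.0953, 0.1684]
tool_rot: [-0.0, 0.996, 0.085, -0.001]
contact_force: [0.4, -0.4, -4.3]
gripper_width: 0.151
grasp_force: 59.6
```

Request:
play_rows:
  commands:
    - [12, -25, 0, 0, 0, 0]
    - [12, -25, 0, 0, 0, 0]
    - [8, -15, 0, 0, 0, 0]
    - [5, -7, 0, 0, 0, 0]
    - [0, 0, 0, 0, 0, 0]

```text
time: 5.62
tool_pos: [0.561, -0.0182, 0.1686]
tool_rot: [-0.0, 0.996, 0.087, -0.0]
contact_force: [-0.2, -0.2, -5.0]
gripper_width: 0.152
grasp_force: 59.6
```

Request:
play_rows:
  commands:
    - [0, 0, 0, 0, 0, 3.8]
    - [0, 0, 0, 0, 0, 5]
    - [0, 0, 0, 0, 0, 5]
    - [0, 0, 0, 0, 0, 5]
    - [0, 0, 0, 0, 0, 0]

```text
time: 6.03
tool_pos: [0.5605, -0.0209, 0.1689]
tool_rot: [0.0, 0.997, -0.08, -0.0]
contact_force: [-0.7, -1.0, -5.6]
gripper_width: 0.152
grasp_force: 59.6
```

```bash
python3 - <<'E'
from w import *
report([.5616,-.0199,.052],-9.0)
f=wrist(); im=f["image"]; cv2.imwrite('pics/w2.png',im[:,:,::-1])
print([np.round(proj(f,[.5616+c*np.cos(a)-s*np.sin(a),-.0199+c*np.sin(a)+s*np.cos(a),.025])) for a in[np.radians(-9)] for c in(.115,-.115) for s in(.085,-.085)])
E
```

```text
pos [ 0.5605 -0.0209  0.1689] yaw -9.16 toolz [-1.e-03 -6.e-04 -1.e+00] d mm [  1.1  -1.3 116.9] turn -0.16 F [-0.7 -1.  -5.6] t 6.0333
[array([182.,  50.]), array([447.,  49.]), array([213., 358.]), array([420., 357.])]
```

View pics/w2.png

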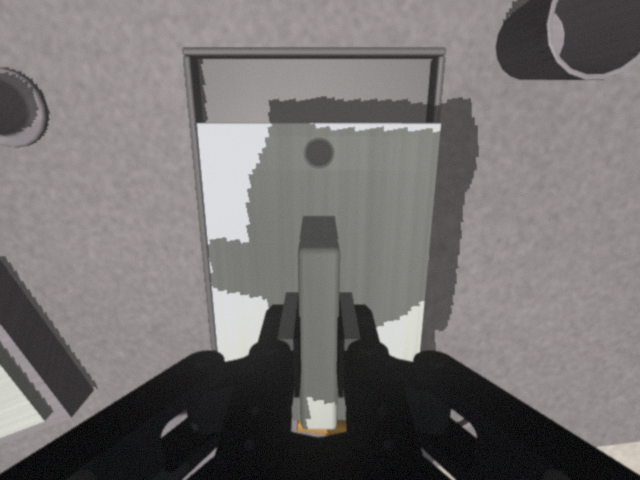

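The tray's far corners are at (184,50) and (445,50), as predicted, and the cover is square to it. I'll lower it.

Request:
play_rows:
  commands:
    - [1, -1, 15, 0, 0, 0]
    - [0, 0, 25, 0, 0, 0]
    - [0, 0, 25, 0, 0, 0]
    - [0, 0, 20, 0, 0, 0]
    - [0, 0, 12, 0, 0, 0]

```text
time: 6.5
tool_pos: [0.5601, -0.0192, 0.0692]
tool_rot: [-0.0, 0.997, -0.078, -0.002]
contact_force: [-0.3, 0.4, -5.2]
gripper_width: 0.148
grasp_force: 59.5
```

Request:
play_rows:
  commands:
    - [0, 0, 6, 0, 0, 0]
    - [0, 0, 5, 0, 0, 0]
    - [0, 0, 4, 0, 0, 0]
    - [0, 0, 2, 0, 0, 0]
    - [0, 0, 0, 0, 0, 0]

```text
time: 6.92
tool_pos: [0.5626, -0.0188, 0.056]
tool_rot: [0.0, 0.997, -0.078, 0.001]
contact_force: [-0.5, 0.1, -4.6]
gripper_width: 0.15
grasp_force: 59.5
```

Request:
play_rows:
  commands:
    - [0, 0, 1.5, 0, 0, 0]
    - [0, 0, 1, 0, 0, 0]
    - [0, 0, 1, 0, 0, 0]
    - [0, 0, 0, 0, 0, 0]
    - [0, 0, 0, 0, 0, 0]

```text
time: 7.33
tool_pos: [0.5621, -0.0187, 0.0519]
tool_rot: [0.0, 0.997, -0.078, 0.0]
contact_force: [0.2, -0.5, -5.3]
gripper_width: 0.152
grasp_force: 59.5
```

Request:
play_rows:
  commands:
    - [0, 0, 0.5, 0, 0, 0]
    - [0, 0, 0.5, 0, 0, 0]
    - [0, 0, 0, 0, 0, 0]
    - [0, 0, 0, 0, 0, 0]

```text
time: 7.67
tool_pos: [0.5622, -0.0187, 0.0516]
tool_rot: [-0.0, 0.997, -0.078, -0.0]
contact_force: [-4.2, 1.1, 4.3]
gripper_width: 0.15
grasp_force: 60.7
```

The cover has touched the tray floor. I'll release it and retreat.

Request:
play_rows:
  commands:
    - [0, 0, 0, 0, 0, 0]
    - [0, 0, 0, 0, 0, 0]
    - [0, 0, 0, 0, 0, 0]
    - [0, 0, 0, 0, 0, 0]
    - [0, 0, 0, 0, 0, 0]
  hand: 70

```text
time: 8.08
tool_pos: [0.5624, -0.0188, 0.051]
tool_rot: [0.0, 0.997, -0.079, 0.0]
contact_force: [-0.0, 0.1, -0.6]
gripper_width: 0.819
grasp_force: 0.0
```

Request:
play_rows:
  commands:
    - [0, 0, 0, 0, 0, 0]
    - [0, 0, -5, 0, 0, 0]
    - [0, 0, -15, 0, 0, 0]
    - [0, 0, -25, 0, 0, 0]
    - [0, 0, -25, 0, 0, 0]

```text
time: 8.5
tool_pos: [0.5612, -0.0186, 0.1208]
tool_rot: [-0.0, 0.997, -0.078, -0.001]
contact_force: [1.5, -0.5, -0.2]
gripper_width: 0.819
grasp_force: 0.0
```

Request:
play_rows:
  commands:
    - [0, 0, -25, 0, 0, 0]
    - [0, 0, -25, 0, 0, 0]
    - [0, 0, -15, 0, 0, 0]
    - [0, 0, 0, 0, 0, 0]
    - [0, 0, 0, 0, 0, 0]

```text
time: 8.92
tool_pos: [0.5627, -0.0188, 0.1869]
tool_rot: [0.0, 0.997, -0.078, 0.001]
contact_force: [-0.5, 0.2, -0.7]
gripper_width: 0.821
grasp_force: 0.0
```

```bash
python3 - <<'E'
from w import *
report([.5616,-.0199,.052],-9.0)
f=imaging.grab_frame("side"); cv2.imwrite('pics/s2.png',f["image"][:,:,::-1])
E
```

```text
pos [ 0.5627 -0.0188  0.1869] yaw -9.0 toolz [ 2.5e-03 -4.0e-04 -1.0e+00] d mm [ -1.2   1.2 134.9] turn -0.0 F [-0.5  0.2 -0.7] t 8.9167
```

View pics/s2.png

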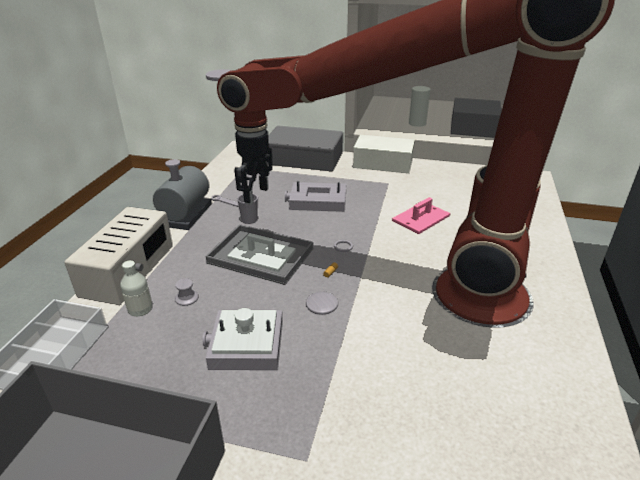

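The cover lies flat in the tray at (260,250), handle up. The square cover at (245,330) is untouched and the gripper is clear.

```bash
python3 -c "
from plant import manip; print(manip.job_done())"
```

```text
the job is handed in; nothing more can be done
None
```

I lifted the oblong cover level off its pins, lowered it flat into the grey tray handle up, and released it; the square cover was left alone, and the job was handed in at about 9 s with no verdict returned.

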